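Screw the hose elbow home to the seal, then a twelfth of a turn

ROBOT

A 6-joint arm with a two-finger parallel gripper is mounted at the origin on the work surface. World frame = base frame: x ahead of the robot, y to its left, z up, the work surface at z = 0. Lengths are in mm, angles in rad, forces in N, time in s.
With the tool pointing down it reaches from about 275 to 1000 mm from the base axis. Payload 8.4 kg.
Tool frame: the origin (TCP) lies at the very end of the fingers, on their centre line; the grasp point (between the pads) lies 19 mm behind it; z points along the fingers, y is the direction in which the jaws open and shut (so a half turn about z gives the same grasp; the last joint's range is limited). The gripper opens to 85 mm and grips with 20 to 120 N. Pads are 22 mm wide; open, the fingers measure 114 mm over their backs; the gripper's body (76 mm by 85 mm) begins 54 mm behind the grasp point. The pads swing forward as they close: fully open they stand 13 mm farther back than shut.
Start: joints at [-1.302, 0.353, 1.633, -0, 1.155, -0.002], TCP at [167.187, -602.226, 231.281] pointing down, gripper open.
Joint ranges: [-2.63, 2.63], [-0.92, 2.1], [0.06, 2.66], [-1.3, 4.44], [0, 2.69], [-3.02, 3.02]. Speed limits (rad/s): [2.22, 2.22, 2.79, 3.14, 3.14, 3.14].

INTERFACE

Orientations are given as [roll, pitch, yaw] about the fixed x, y, z axes, in that order (R = Rz(yaw) Ry(pitch) Rx(roll)).
In Python, from rig import sense, grab_frame, get_calibration, sign_off, boxes_of, trace gives the robot as it stands.
- The arm moves only by the tool servo_tool, never from a script. Its argument "rows" is a list of rows, each a list of 3 entries, a list of its own where there are three numbers: the finger opening in mm, from 0 to 85.4, then the shift along the tool's x, y, z in mm, then the turn, a rotation vector about the tool's x, y, z in degrees. A call has 1 to 8 rows; each row shifts and turns the commanded pose from where the row before left it, along the tool's axes as they then stand; what a row does not reach is not made up. A row lasts 1/8 s, in which the tool goes at most 62.5 mm and 10.7 degrees, less where a joint would pass 70% of its speed; a pose out of reach is approached as far as the arm can. A call is refused whole if a number of a shift passes 62.5 or a number of a turn 10.7, either way. A call with a gripper value outside its range is refused whole. The fingers move at their own pace and stop on an object; "force" is the grip in N (left out, the last holds). Time passes only in rows, so rows that do not move let the fingers close. It gives the time, the measured TCP pose, the force and the opening at its end, in the units of the state.
- sense(): the state, without advancing time (a new reading comes with each control period).
- grab_frame(name): name is "side" or "top" or "wrist"; returns the picture (420x560x3 uint8, blue, green, red); there is no depth.
- get_calibration(name): a dict with "intrinsics" (3x3 intrinsics, pixels), "world_to_cam" (4x4, takes a point from world to camera coordinates). Camera axes: x right, y down, z forward; pixel columns grow to the right and rows downward; lengths in mm; the calibration is good to about 2 mm. A picture is of the moment at which its call begins: read the wrist's pose just before it. get_calibration takes no time and is no camera call; for the wrist camera it gives the pose at the moment of the call.
- sign_off(): hands the job in, once; it reports no verdict.
Trained networks look in the newest picture that a camera, given by its name, has taken for a name from the list of things; names that differ only in an ending like _2 or _b are one class to them, and where a whole thing is asked for, a point or a joint stands for the part that bears it (a point fixed in the world has none). Each returns a list of dicts, best first, with "conf" (0 to 1); they miss things now and then, are a little off and sometimes report something else, mostly with a low value. They report only what shows in the picture. A call takes as long as a camera call. They do not tell look-alikes from the thing itself.
- boxes_of(camera, thing): "centre" ([x, y, z] in mm, in the coordinates of the camera as it stood for that picture, good to about 4 mm: the middle of the surface that is visible of it).
- trace(camera, thing): "mask" (420x560 bool, what is visible of it).
The state is a dict: "clock": time; "qpos": joint angles; "qvel": joint speeds; "joint_efforts": joint torques, N m; "eef_pos": TCP position; "tcp_rot": TCP orientation; "contact_force": force on the tool from outside, world axes, zero at the start; "wrist_torque": the same for the moment, N m; "opening": opening from 0.0 (shut) to 1.0 (fully open).
Only numpy, scipy, OpenCV 4.12 (cv2) and the standard library are available. Lean on these libraries where they do the work, as an engineer would, in place of code of your own. Each camera call takes 0.05 s, during which the arm holds its last target. There are 200 camera calls.

TASK

Stand the brass hose elbow upright in the coupling clamped in the vice, with its two side pins in the two gaps of the thread, and screw it in clockwise until it meets the rubber seal and the resistance clearly rises. From that point give it about 30 degrees more and stop: no tighter, and never lean hard on the seal, at any moment; then let go, leaving the elbow upright and tight. Leave the other parts and tools where they are.

Things in the scene. Friction and masses are not known exactly. Their poses are not given: they have to be found in the camera images.
- elbow: loose brass hose elbow, 300 g, upright on the mat. Origin: centre of its underside, z up. Spigot 22 mm diameter, z 0-24 mm; flange 32 mm diameter, z 24-30; square block 24 x 24 mm with faces square to x and y, z 30-70, where it is gripped (on the two y faces, fingertips at z 33 or higher); ribbed hose barb, 15 mm diameter, out along +x at z = 58, to 46 mm from the axis
- coupling: brass female coupling clamped upright in the vice. Origin: centre of its underside, z up; 47 mm outside diameter, rim at z = 75 mm, jaws up to z = 40. Inside, a coarse right-hand two-start thread: two 4 mm thick sloping ledges, sinking 24 mm per turn clockwise; bore 25 mm between them, 36 mm behind. Two gaps of 40 degrees between the ledges, at its +x and -x sides
- seat: place of the rubber seal in the coupling's bore: fixed point on the axis, 6 mm above the coupling's underside. It carries the spring-backed seal, whose height differs every time. The seal is stiff up to 13 N, then gives 1 mm for every 4 N more. Screwed 30 degrees past first resistance it is pressed with about 13 N, 45 degrees past with 17 N; more than 22 N at any time spoils it
- nipple: bystander: loose straight brass hose nipple, 64 mm tall, hexagon 33 mm, no pins; stands on the mat, origin under its centre
- plug: bystander: loose brass plug with 18 mm square head, 42 mm tall, flange 38 mm; stands on the mat, origin under its centre
- nut: bystander: loose steel ring nut, 38 mm across, 14 mm high, origin under its centre
- bush: bystander: loose aluminium bush, 36 mm diameter, 30 mm high, origin under its centre
- wrench: bystander: loose steel spanner lying on the table, along its x
- driver: bystander: loose screwdriver lying on the table, along its x
- pins (a point): centre of the elbow's cross pin, on its axis 5 mm above its underside: a round pin of 6 mm diameter through the spigot along the elbow's x, 32 mm over both ends. Pins stick out 5 mm either side and are what engages the thread
- grip (a point): middle of the gripping place of the elbow's square block, on the elbow's axis 53 mm above its underside; axes as the elbow's
- mouth (a point): centre of the coupling's rim. Lowered upright with its pin along the coupling's x = along the vice jaws (either way round), the elbow drops in until its underside meets the seal 14 to 19 mm below here. Turned clockwise, the pins run under the ledges; after 40 to 105 degrees (it varies) they begin to press the spigot on the seal and to pull down a hand that stays at one height. Friction holds it
There are look-alikes about, which are no part of the job. Leave any turquoise look-alike of the elbow alone.

How it is judged:
By the outcome, as a careful person would: the job done as asked, in the order asked, and still so for the second after the job is handed in, with the robot touching nothing.
It also fails if it takes over 72 s, if anything falls off the work surface, if the arm or the gripper's body presses on something with over 40 N, if the wrist force passes 120 N, or if a joint passes its speed limit or range.

## Working session

There is one attempt and no reset: what is moved stays moved. The work goes in short steps, Python scripts to look and compute and a tool call to move; the robot and the scene stay as the last step left them, time stands still between calls to the robot, and variables do not carry over. Pictures are saved under pics/ and viewed, about 8 in all and at most 12, crops included, and the job is handed in when it is done.

Besides the shell and the picture viewer there is one more tool, called after "Emit:" by a JSON object that holds its "method" and its "body". servo_tool: Moves the arm, as the interface text tells. Its arguments: {"type":"object","properties":{"rows":{"type":"array","items":{"type":"array"}},"force":{"type":"number"}},"required":["rows"]}

```bash
mkdir -p pics; ls; cat > h.py <<'E'
import numpy as np, cv2
from rig import *
from scipy.spatial.transform import Rotation as R
def cam2w(cam,p):
    T=np.linalg.inv(np.array(get_calibration(cam)["world_to_cam"])); return (T@np.r_[p,1])[:3]
def proj(cam,p):
    c=get_calibration(cam);q=np.array(c["world_to_cam"])@np.r_[p,1];u=np.array(c["intrinsics"])@q[:3];return u[:2]/u[2]
def ray(cam,uv,z):
    c=get_calibration(cam);T=np.linalg.inv(np.array(c["world_to_cam"]))
    d=T[:3,:3]@np.linalg.inv(np.array(c["intrinsics"]))@np.r_[uv,1];o=T[:3,3];return o+d*(z-o[2])/d[2]
E
python3 - <<'E'
from h import *
np.set_printoptions(precision=1,suppress=True)
s=sense();print({k:np.round(v,3) for k,v in s.items()})
ims=[grab_frame(c) for c in("side","top")]
for c,i in zip(("side","top"),ims): cv2.imwrite(f"pics/{c}0.png",i)
for c in("side","top"):
  print(c,np.array(get_calibration(c)["world_to_cam"]))
  for t in("elbow","coupling","nipple","plug"):
    for b in boxes_of(c,t)[:4]:
      w=cam2w(c,b["centre"]);print(c,t,round(b["conf"],2),w,proj(c,w))
E
```

```text
pics
{'clock': np.float64(0.0), 'qpos': array([-1.3,  0.4,  1.6, -0. ,  1.2, -0. ]), 'qvel': array([-0., -0., -0., -0., -0., -0.]), 'joint_efforts': array([  0. , -60.5, -34.2,  -0. ,   0. ,   0. ]), 'eef_pos': array([ 167.1, -601.8,  230.6]), 'tcp_rot': array([-3.1,  0. ,  0.3]), 'contact_force': array([ 0. , -0.4,  0.4]), 'wrist_torque': array([-0.,  0., -0.]), 'opening': np.float64(1.001)}
side [[  -1.    -0.2   -0.   504.4]
 [  -0.1    0.5   -0.9  130.4]
 [   0.2   -0.9   -0.5 1018.6]
 [   0.     0.     0.     1. ]]
side elbow 0.97 [313.6 407.7  61.2] [345.2 355.7]
side elbow 0.63 [483.7 278.7  58.2] [267.5 295.6]
side elbow 0.58 [300.3 246.8  59.2] [358.2 298. ]
side elbow 0.52 [640.7 215.   39.2] [208.1 275.1]
side coupling 0.57 [ 526.6 -176.3   90.2] [290.7 189.6]
side nipple 0.55 [637.4 215.   36.3] [209.6 276.3]
side plug 0.7 [481.3 275.8  59.8] [268.9 294.3]
side plug 0.6 [467.5 128.2  25.4] [289.6 267.9]
top [[  0.   -1.   -0.   56.4]
 [ -1.   -0.   -0.1 535.4]
 [  0.1   0.   -1.  999.9]
 [  0.    0.    0.    1. ]]
top elbow 0.69 [297.8 235.   62.6] [206.3 313. ]
top elbow 0.64 [313.3 397.3  59.4] [139.8 304.7]
top elbow 0.59 [485.5 267.1  61.3] [195.8 234.2]
top coupling 0.57 [ 527.7 -193.4   99.6] [390.8 219. ]
top nipple 0.55 [638.9 204.7  32.5] [225.2 174.2]
top plug 0.56 [472.5 118.5  26.1] [257.9 240.9]
```

View pics/side0.png

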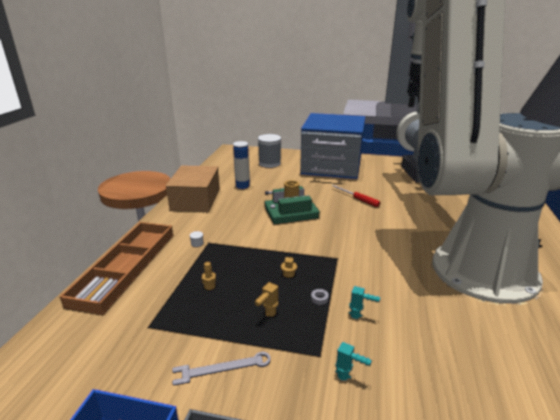

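View pics/top0.png

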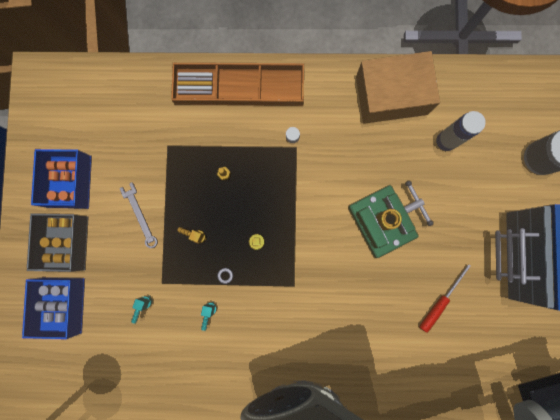

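The side picture shows the brass elbow at about (269,298) and the top picture shows it at (195,236). The possible confusions are the turquoise look-alikes at top (207,315) and (142,307), the nipple at (223,173) and the plug at (257,241). I choose the brass one on the mat. The coupling sits in the green vice at top (391,219).

```bash
python3 - <<'E'
from h import *
np.set_printoptions(precision=2,suppress=True)
im=cv2.imread("pics/top0.png")
a=cv2.resize(im[200:270,160:240],(400,350),interpolation=cv2.INTER_CUBIC)
b=cv2.resize(im[175:265,340:440],(390,350),interpolation=cv2.INTER_CUBIC)
cv2.imwrite("pics/crop.png",np.hstack([a,b]))
# barb direction: intersect at z=58
for uv in [(179,233),(197,237),(203,239)]: print(ray("top",uv,58))
print("coup rim", ray("top",(391,219),95))
m=get_calibration("wrist");T=np.linalg.inv(np.array(m["world_to_cam"]));print(T,sense()["tcp_rot"],np.array(m["intrinsics"]))
E
```

```text
[487.64 309.18  58.  ]
[478.71 264.71  58.  ]
[474.13 249.87  58.  ]
coup rim [ 527.95 -195.02   95.  ]
[[   0.27   -0.91   -0.31  246.66]
 [  -0.96   -0.25   -0.09 -581.05]
 [  -0.      0.33   -0.95  373.73]
 [   0.      0.      0.      1.  ]] [-3.14  0.    0.27] [[342.31   0.   282.71]
 [  0.   342.31 205.61]
 [  0.     0.     1.  ]]
```

View pics/crop.png

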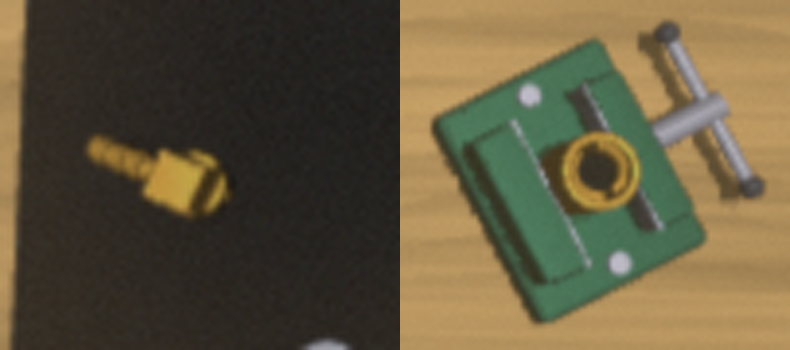

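The crop confirms a brass elbow with its barb pointing left and slightly up, at a yaw of about 70°. The coupling is at crop (600,170) with the vice jaws at a yaw of about 27°. I'm going above the elbow now.

Emit:
{"method": "servo_tool", "body": {"rows": [[85, [33.2, -47, 0], [0, 0, 0]], [85, [33.2, -47, 0], [0, 0, 0]], [85, [33.2, -47, 0], [0, 0, 0]], [85, [33.2, -47, 0], [0, 0, 0]], [85, [33.2, -47, 0], [0, 0, 0]], [85, [33.2, -47, 0], [0, 0, 0]], [85, [33.2, -47, 0], [0, 0, 0]], [85, [33.2, -47, 0], [0, 0, 0]]]}}

```text
clock: 1.5
eef_pos: [323.0, -167.3, 231.7]
tcp_rot: [3.141, -0.001, 0.27]
contact_force: [1.6, 0.0, 0.8]
opening: 0.996
```

Emit:
{"method": "servo_tool", "body": {"rows": [[85, [33.2, -47, 0], [0, 0, 0]], [85, [33.2, -47, 0], [0, 0, 0]], [85, [33.2, -47, 0], [0, 0, 0]], [85, [33.2, -47, 0], [0, 0, 0]], [85, [33.2, -47, 0], [0, 0, 0]], [85, [33.2, -47, 0], [0, 0, 0]], [85, [33.2, -47, 0], [0, 0, 0]], [85, [33.2, -47, 0], [0, 0, 0]]]}}

```text
clock: 2.5
eef_pos: [478.3, 266.6, 231.5]
tcp_rot: [3.142, -0.001, 0.271]
contact_force: [0.4, -1.5, 0.0]
opening: 0.997
```

Emit:
{"method": "servo_tool", "body": {"rows": [[85, [0, 0, 0], [0, 0, -10.5]], [85, [0, 0, 0], [0, 0, -10.5]], [85, [0, 0, 0], [0, 0, -10.5]], [85, [0, 0, 0], [0, 0, -10.5]], [85, [0, 0, 0], [0, 0, -10.5]], [85, [0, 0, 0], [0, 0, -10.5]], [85, [0, 0, 0], [0, 0, -10.5]], [85, [0, 0, 0], [0, 0, -10.5]]]}}

```text
clock: 3.5
eef_pos: [477.9, 264.5, 231.4]
tcp_rot: [3.141, -0.0, 1.743]
contact_force: [0.5, 0.3, 0.1]
opening: 0.994
```

Emit:
{"method": "servo_tool", "body": {"rows": [[85, [0, 0, 0], [0, 0, -10.5]], [85, [0, 0, 0], [0, 0, -10.5]], [85, [0, 0, 0], [0, 0, -10.5]], [85, [0, 0, 0], [0, 0, -10.5]], [85, [0, 0, 0], [0, 0, -10.5]], [85, [0, 0, 0], [0, 0, -10.5]], [85, [0, 0, 0], [0, 0, -10.5]], [85, [0, 0, 0], [0, 0, -10.5]]]}}

```text
clock: 4.5
eef_pos: [477.9, 264.5, 231.4]
tcp_rot: [3.142, 0.0, -3.074]
contact_force: [-0.6, -0.6, -0.4]
opening: 1.0
```

Emit:
{"method": "servo_tool", "body": {"rows": [[85, [0, 0, 0], [0, 0, -10.5]], [85, [0, 0, 0], [0, 0, -10.5]], [85, [0, 0, 0], [0, 0, -10.5]], [85, [0, 0, 0], [0, 0, -10.5]], [85, [0, 0, 0], [0, 0, -10.5]], [85, [0, 0, 0], [0, 0, -10.5]], [85, [0, 0, 0], [0, 0, 0]]]}}

```text
clock: 5.38
eef_pos: [477.9, 264.4, 231.4]
tcp_rot: [-3.142, 0.0, -1.982]
contact_force: [0.0, -0.4, -0.3]
opening: 0.995
```

```bash
python3 - <<'E'
from h import *
np.set_printoptions(precision=2,suppress=True)
s=sense();print(s["clock"],s["qpos"],s["eef_pos"],s["tcp_rot"])
im=grab_frame("wrist")
for b in boxes_of("wrist","elbow")[:3]:
  w=cam2w("wrist",b["centre"]);print(b["conf"],w,proj("wrist",w))
for b in boxes_of("wrist","grip")[:2]:
  w=cam2w("wrist",b["centre"]);print("grip",b["conf"],w,proj("wrist",w))
for x in (0,40):
  for y in(0,40): pass
cv2.imwrite("pics/w1.png",im)
c=get_calibration("wrist");import pickle;pickle.dump(c,open("w1.pkl","wb"))
E
```

```text
5.375 [ 0.5   0.23  1.8  -0.    1.11 -2.23] [477.89 264.45 231.36] [-3.14  0.   -1.98]
0.8 [314.94 394.85  61.6 ] [484.46 235.65]
0.64 [484.56 269.06  63.71] [277.31 191.11]
0.64 [304.33 232.11  65.61] [455.78  70.02]
grip 0.75 [317.51 395.56  55.44] [478.67 234.81]
grip 0.6 [482.49 264.39  65.32] [277.26 186.37]
```

View pics/w1.png

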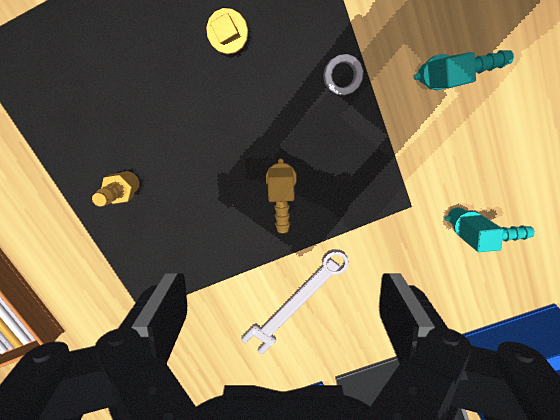

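The wrist view shows the brass elbow near the centre: block at about (281,190), barb tip at (283,232). The turquoise ones are at the right. I'll zoom in for position and yaw.

```bash
python3 - <<'E'
from h import *
im=cv2.imread("pics/w1.png");c=np.clip(im[150:245,235:330].astype(float)*1.8,0,255).astype(np.uint8)
cv2.imwrite("pics/w1c.png",cv2.resize(c,(570,570),interpolation=cv2.INTER_CUBIC))
E
```

```text
(no output)
```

View pics/w1c.png

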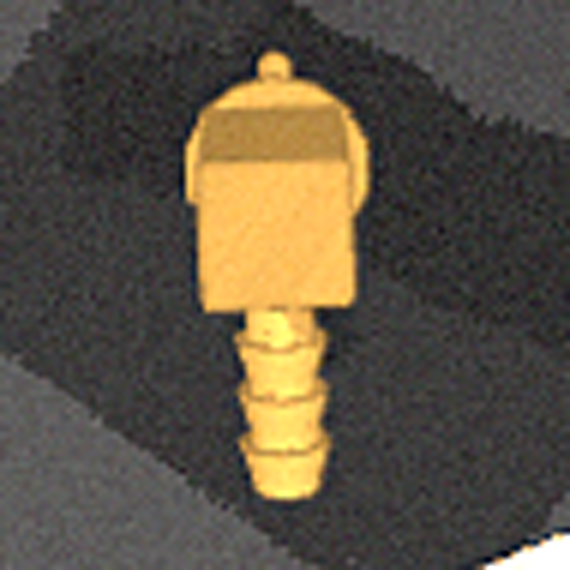

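```bash
python3 - <<'E'
from h import *
np.set_printoptions(precision=2,suppress=True)
f=lambda x,y:(235+x/6,150+y/6)
for z in (68,70,72):
  P=np.array([ray("wrist",f(*p),z) for p in [(197,162),(350,158),(355,303),(202,312)]])
  print(z,P.mean(0),[np.linalg.norm(P[i]-P[i-1]) for i in range(4)])
  for a,b in((0,3),(1,2)): d=P[b]-P[a];print(np.degrees(np.arctan2(d[1],d[0])))
  d=P[1]-P[0];print("across",np.degrees(np.arctan2(d[1],d[0])))
a=ray("wrist",f(274,62),5);b=ray("wrist",f(287,470),59);d=b-a;print(a,b,np.degrees(np.arctan2(d[1],d[0])))
E
```

```text
68 [480.03 267.52  68.  ] [np.float64(24.22039005725871), np.float64(23.429591522890792), np.float64(23.380626691223622), np.float64(24.047292756716768)]
67.33796281750502
68.7976799042048
across 157.83649342426222
70 [479.79 266.99  70.  ] [np.float64(24.061980664742453), np.float64(23.27635421534654), np.float64(23.2277096299356), np.float64(23.890015478017023)]
67.33796281750499
68.79767990420486
across 157.83649342426224
72 [479.54 266.45  72.  ] [np.float64(23.903571272226195), np.float64(23.123116907802338), np.float64(23.0747925686476), np.float64(23.732738199317282)]
67.33796281750496
68.79767990420477
across 157.8364934242623
[474.92 254.27   5.  ] [495.87 307.85  59.  ] 68.6421211698481
```

Emit:
{"method": "servo_tool", "body": {"rows": [[85, [0, 0, 0], [0, 0, -1.8]], [85, [-3, -0.8, 0], [0, 0, 0]], [85, [0, 0, 45], [0, 0, 0]], [85, [0, 0, 45], [0, 0, 0]], [85, [0, 0, 45], [0, 0, 0]], [85, [0, 0, 30], [0, 0, 0]], [85, [0, 0, 20], [0, 0, 0]], [85, [0, 0, 9], [0, 0, 0]]]}}

```text
clock: 6.52
eef_pos: [479.3, 266.8, 36.1]
tcp_rot: [3.141, -0.001, -1.95]
contact_force: [-0.4, -0.3, -0.3]
opening: 0.999
```

Emit:
{"method": "servo_tool", "body": {"force": 50, "rows": [[40, [0, 0, 0], [0, 0, 0]], [30, [0, 0, 0], [0, 0, 0]], [20, [0, 0, 0], [0, 0, 0]], [15, [0, 0, 0], [0, 0, 0]], [15, [0, 0, 0], [0, 0, 0]], [15, [0, 0, 0], [0, 0, 0]]]}}

```text
clock: 7.28
eef_pos: [480.1, 267.2, 38.1]
tcp_rot: [-3.141, 0.001, -1.949]
contact_force: [-1.5, 0.1, 7.2]
opening: 0.273
```

Emit:
{"method": "servo_tool", "body": {"rows": [[15, [0, 0, -3], [0, 0, 0]], [15, [0, 0, -10], [0, 0, 0]], [15, [0, 0, -30], [0, 0, 0]], [15, [0, 0, -50], [0, 0, 0]], [15, [0, 0, -50], [0, 0, 0]], [15, [0, 0, -40], [0, 0, 0]], [15, [0, 0, -9], [0, 0, 0]], [15, [0, 0, 0], [0, 0, 0]]]}}

```text
clock: 8.28
eef_pos: [479.4, 266.8, 229.0]
tcp_rot: [3.142, -0.0, -1.949]
contact_force: [-1.1, 0.2, -3.5]
opening: 0.277
```

Emit:
{"method": "servo_tool", "body": {"rows": [[15, [20, -15, 0], [0, 0, 0]], [15, [45, -34, 0], [0, 0, 0]], [15, [45, -34, 0], [0, 0, 0]], [15, [45, -34, 0], [0, 0, 0]], [15, [45, -34, 0], [0, 0, 0]], [15, [45, -34, 0], [0, 0, 0]], [15, [45, -34, 0], [0, 0, 0]], [15, [45, -34, 0], [0, 0, 0]]]}}

```text
clock: 9.28
eef_pos: [590.1, -139.4, 226.5]
tcp_rot: [3.138, -0.0, -1.949]
contact_force: [1.4, -0.4, -3.1]
opening: 0.278
```

Emit:
{"method": "servo_tool", "body": {"rows": [[15, [20, -12, 0], [0, 0, 0]], [15, [0, 0, 0], [0, 0, 8]], [15, [0, 0, 0], [0, 0, 8]], [15, [0, 0, 0], [0, 0, 8]], [15, [0, 0, 0], [0, 0, 8]], [15, [0, 0, 0], [0, 0, 8]], [15, [0, 0, 0], [0, 0, 1.6]], [15, [0, 0, 0], [0, 0, 0]]]}}

```text
clock: 10.28
eef_pos: [594.9, -157.8, 228.2]
tcp_rot: [-3.14, -0.004, -2.677]
contact_force: [0.4, 0.8, -2.6]
opening: 0.273
```

```bash
python3 - <<'E'
from h import *
np.set_printoptions(precision=2,suppress=True)
s=sense();print(s["clock"],s["qpos"],s["eef_pos"],s["tcp_rot"],s["contact_force"],s["wrist_torque"],s["opening"])
im=grab_frame("wrist")
for t in("coupling","mouth","elbow","pins","grip"):
 for b in boxes_of("wrist",t)[:2]:
  w=cam2w("wrist",b["centre"]);print(t,b["conf"],w,proj("wrist",w))
cv2.imwrite("pics/w2.png",im)
E
```

```text
10.275 [-0.26  0.34  1.66 -0.    1.14 -2.29] [ 594.94 -157.85  228.22] [-3.14 -0.   -2.68] [ 0.45  0.8  -2.59] [-0.   -0.02 -0.  ] 0.27345515036115936
coupling 0.76 [ 526.1  -195.56   99.15] [280.21  98.31]
mouth 0.89 [ 530.3  -193.58  101.41] [280.2 104.7]
elbow 0.79 [ 590.92 -160.88  252.55] [282.71 298.03]
grip 0.62 [ 586.18 -163.12  257.57] [283.22 293.64]
grip 0.38 [ 525.13 -192.35   92.85] [284.89  98.62]
```

View pics/w2.png

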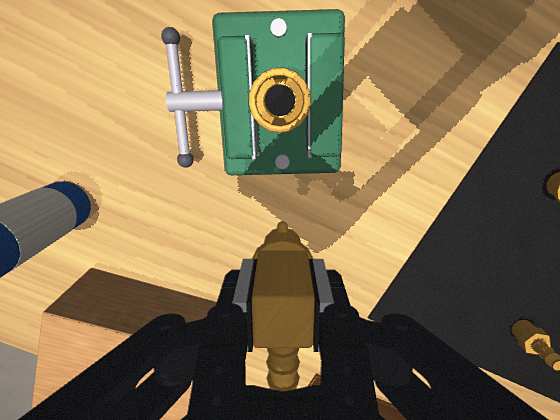

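The coupling shows at about (280,99) with its jaws near vertical in the image. The elbow is held upright between the fingers, with its far pin tip at (283,225). I'll zoom on the coupling.

```bash
python3 - <<'E'
from h import *
np.set_printoptions(precision=2,suppress=True)
im=cv2.imread("pics/w2.png");c=np.clip(im[55:145,235:325].astype(float)*1.5,0,255).astype(np.uint8)
c=cv2.resize(c,(450,450),interpolation=cv2.INTER_CUBIC)
d=cv2.resize(np.clip(im[215:345,220:350].astype(float)*2,0,255).astype(np.uint8),(350,450*1),interpolation=cv2.INTER_CUBIC)
cv2.imwrite("pics/w2c.png",np.hstack([c,d]))
hsv=cv2.cvtColor(im,cv2.COLOR_BGR2HSV)
for a,b in(((248,38),(255,158)),((308,38),(309,158)),((214,15),(226,172)),((344,12),(341,172))):
  for z in(60,):
    d=ray("wrist",b,z)-ray("wrist",a,z);print(np.degrees(np.arctan2(d[1],d[0])))
p=ray("wrist",(279,20+7),40)
q=ray("wrist",(282,162),40);d=q-p;print("screws",np.degrees(np.arctan2(d[1],d[0])),p,q)
E
```

```text
28.299425071748193
28.387995686305924
27.69691224642608
28.599006110308633
screws 27.70837726460239 [ 475.44 -222.77   40.  ] [ 580.74 -167.47   40.  ]
```

View pics/w2c.png

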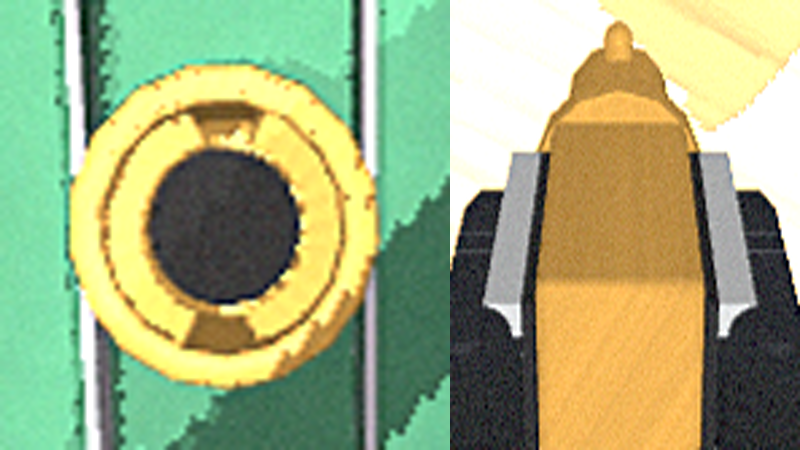

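```bash
python3 - <<'E'
from h import *
np.set_printoptions(precision=2,suppress=True)
f=lambda x,y:(235+x/5,55+y/5)
def fitz(a,b,D):
  g=lambda z:np.linalg.norm(ray("wrist",a,z)-ray("wrist",b,z))-D
  from scipy.optimize import brentq; return brentq(g,20,180)
for a,b,D in(((68,222),(378,222),47),((223,65),(223,387),47),((103,225),(345,225),36),((222,102),(222,353),36)):
  z=fitz(f(*a),f(*b),D);print(D,z,(ray("wrist",f(*a),z)+ray("wrist",f(*b),z))/2)
for z in(93,96,99):
  print(z,ray("wrist",f(223,226),z))
  d=ray("wrist",f(222,333),z-8)-ray("wrist",f(228,112),z-8);print("gap",np.degrees(np.arctan2(d[1],d[0])))
s=sense();Rm=R.from_euler('xyz',s["tcp_rot"]).as_matrix();t=np.array(s["eef_pos"])
c=get_calibration("wrist");T=np.linalg.inv(np.array(c["world_to_cam"]));K=np.array(c["intrinsics"])
o=Rm.T@(T[:3,3]-t)
for uv,xx in(((283.2,223.7),16),((220+170/2.69,215+92/3.46),16)):
  dd=Rm.T@(T[:3,:3]@np.linalg.inv(K)@np.r_[uv,1]);k=(xx-o[0])/dd[0];print("tool",o+k*dd)
print(np.degrees(s["tcp_rot"]))
# side/top estimates of rim height
for cam in("side","top"):
  grab_frame(cam)
  for b in boxes_of(cam,"mouth")[:1]: print(cam,cam2w(cam,b["centre"]))
E
```

```text
47 100.39433719366201 [ 527.26 -195.81  100.39]
47 98.95692306090946 [ 528.44 -195.24   98.96]
36 105.64772402151209 [ 527.41 -195.5   105.65]
36 103.75793399825267 [ 528.29 -195.41  103.76]
93 [ 528.02 -195.52   93.  ]
gap 24.71562507898035
96 [ 527.92 -195.53   96.  ]
gap 24.715625078980302
99 [ 527.82 -195.54   99.  ]
gap 24.715625078980377
tool [16.   -0.09 30.11]
tool [16.   -0.14  7.3 ]
[-179.81   -0.17 -153.51]
side [ 529.2  -174.52   86.8 ]
top [ 532.86 -173.98   77.41]
```

Emit:
{"method": "servo_tool", "body": {"rows": [[15, [20, -1, 0], [0, 0, 0]], [15, [30, -1.5, 0], [0, 0, 0]], [15, [20, -1, 0], [0, 0, 0]], [15, [6.8, -0.3, 10], [0, 0, 0]], [15, [0, 0, 30], [0, 0, 0]], [15, [0, 0, 25], [0, 0, -0.8]], [15, [0, 0, 14], [0, 0, 0]], [15, [0, 0, 0], [0, 0, 0]]]}}

```text
clock: 11.78
eef_pos: [527.9, -196.1, 149.5]
tcp_rot: [-3.14, -0.004, -2.666]
contact_force: [-0.2, -0.3, -3.8]
opening: 0.271
```

```bash
python3 - <<'E'
from h import *
np.set_printoptions(precision=2,suppress=True)
s=sense();print(s["clock"],s["qpos"],s["eef_pos"],np.degrees(s["tcp_rot"]),s["contact_force"],s["wrist_torque"])
im=grab_frame("wrist");c=im[160:340,190:370]
sd=grab_frame("side");
u=proj("side",[528,-195.5,110]);print(u);x,y=map(int,u)
cv2.imwrite("pics/w3.png",np.hstack([cv2.resize(np.clip(c*1.6,0,255).astype(np.uint8),(400,400)),cv2.resize(sd[y-40:y+40,x-40:x+40],(400,400),interpolation=cv2.INTER_CUBIC)]))
E
```

```text
11.775 [-0.36  0.35  1.84 -0.01  0.95 -2.4 ] [ 527.87 -196.06  149.49] [-179.89   -0.24 -152.76] [-0.17 -0.34 -3.78] [-0.02 -0.04  0.02]
[291.55 180.97]
```

View pics/w3.png

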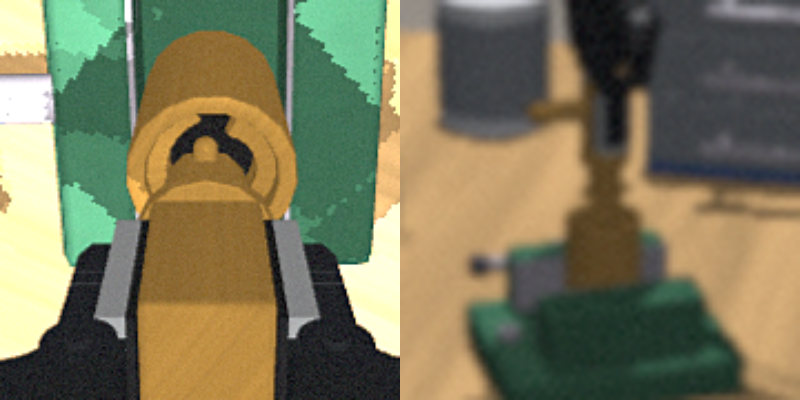

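The pin tip (205,147) points into the gap (215,120), and the spigot sits over the bore about 1 mm to the left of its centre. I'll correct by +0.9 mm in tool y and descend carefully.

Emit:
{"method": "servo_tool", "body": {"rows": [[15, [-0.2, 0.9, 2], [0, 0, 0]], [15, [0, 0, 3], [0, 0, 0]], [15, [0, 0, 3], [0, 0, 0]], [15, [0, 0, 3], [0, 0, 0]], [15, [0, 0, 2], [0, 0, 0]], [15, [0, 0, 2], [0, 0, 0]], [15, [0, 0, 1], [0, 0, 0]], [15, [0, 0, 0], [0, 0, 0]]]}}

```text
clock: 12.88
eef_pos: [528.0, -195.5, 134.4]
tcp_rot: [-3.138, -0.003, -2.666]
contact_force: [0.2, -0.2, -3.0]
opening: 0.27
```

Emit:
{"method": "servo_tool", "body": {"rows": [[15, [0, 0, 1], [0, 0, 0]], [15, [0, 0, 1], [0, 0, 0]], [15, [0, 0, 0], [0, 0, 0]]]}}

```text
clock: 13.25
eef_pos: [528.0, -195.5, 132.4]
tcp_rot: [-3.138, -0.003, -2.666]
contact_force: [-0.2, -0.1, -4.1]
opening: 0.271
```

Emit:
{"method": "servo_tool", "body": {"rows": [[15, [0, 0, 1], [0, 0, 0]], [15, [0, 0, 1], [0, 0, 0]], [15, [0, 0, 1], [0, 0, 0]], [15, [0, 0, 0], [0, 0, 0]]]}}

```text
clock: 13.75
eef_pos: [528.1, -195.4, 129.4]
tcp_rot: [-3.138, -0.003, -2.666]
contact_force: [1.0, 1.1, -3.0]
opening: 0.273
```

Emit:
{"method": "servo_tool", "body": {"rows": [[15, [0, 0, 1], [0, 0, 0]], [15, [0, 0, 1], [0, 0, 0]], [15, [0, 0, 0], [0, 0, 0]]]}}

```text
clock: 14.12
eef_pos: [528.1, -195.5, 127.4]
tcp_rot: [-3.138, -0.003, -2.666]
contact_force: [0.5, 1.6, -4.0]
opening: 0.275
```

Emit:
{"method": "servo_tool", "body": {"rows": [[15, [0, 0, 1], [0, 0, 0]], [15, [0, 0, 0], [0, 0, 0]]]}}

```text
clock: 14.38
eef_pos: [528.1, -195.5, 126.4]
tcp_rot: [-3.138, -0.003, -2.666]
contact_force: [1.4, 1.6, -2.8]
opening: 0.271
```

Emit:
{"method": "servo_tool", "body": {"rows": [[15, [0, 0, 1], [0, 0, 0]], [15, [0, 0, 0], [0, 0, 0]]]}}

```text
clock: 14.62
eef_pos: [528.0, -195.5, 125.4]
tcp_rot: [-3.138, -0.003, -2.666]
contact_force: [0.8, 2.5, -2.3]
opening: 0.272
```

```bash
python3 - <<'E'
from h import *
np.set_printoptions(precision=2,suppress=True)
s=sense();print(s["clock"],s["eef_pos"],np.degrees(s["tcp_rot"]),s["contact_force"],s["wrist_torque"])
im=grab_frame("wrist");c=im[160:340,190:370]
sd=grab_frame("side");
u=proj("side",[528,-195.5,110]);x,y=map(int,u)
cv2.imwrite("pics/w4.png",np.hstack([cv2.resize(np.clip(c*1.6,0,255).astype(np.uint8),(400,400)),cv2.resize(sd[y-40:y+40,x-40:x+40],(400,400),interpolation=cv2.INTER_CUBIC)]))
E
```

```text
14.625 [ 528.04 -195.5   125.43] [-179.82   -0.17 -152.74] [ 0.81  2.55 -2.33] [ 0.43 -0.09 -0.03]
```

View pics/w4.png

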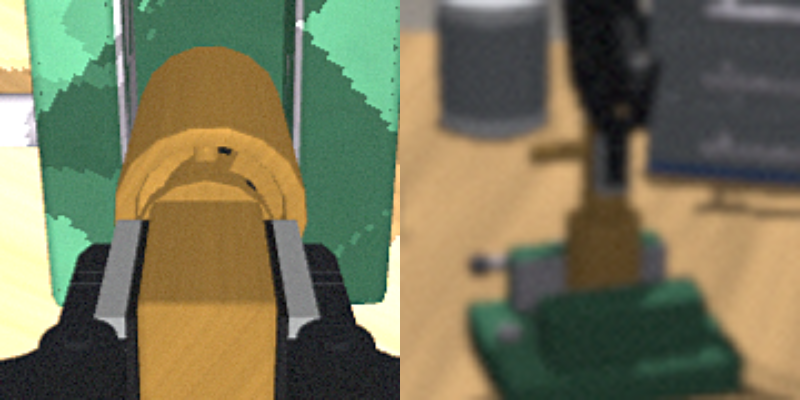

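The pin is in the gap, with a slight side load. I'll ease 0.6 mm towards it and go on.

Emit:
{"method": "servo_tool", "body": {"rows": [[15, [0, 0.6, 0], [0, 0, 0]], [15, [0, 0, 1], [0, 0, 0]], [15, [0, 0, 0], [0, 0, 0]]]}}

```text
clock: 15.1
eef_pos: [527.7, -195.2, 124.8]
tcp_rot: [-3.138, -0.003, -2.666]
contact_force: [-1.9, -0.2, 2.8]
opening: 0.276
```

Emit:
{"method": "servo_tool", "body": {"rows": [[15, [0, 0, 1], [0, 0, 0]], [15, [0, 0, 0], [0, 0, 0]]]}}

```text
clock: 15.35
eef_pos: [527.8, -195.2, 124.1]
tcp_rot: [-3.138, -0.003, -2.666]
contact_force: [-3.5, 0.6, 7.9]
opening: 0.281
```

Contact is at about the expected depth, with 11 N net. I'll relieve it and start turning clockwise gently.

Emit:
{"method": "servo_tool", "body": {"rows": [[15, [0, 0, -1.2], [0, 0, 0]], [15, [0, 0, 0], [0, 0, 0]]]}}

```text
clock: 15.6
eef_pos: [527.8, -195.1, 124.8]
tcp_rot: [-3.138, -0.003, -2.666]
contact_force: [-1.5, 0.3, 3.0]
opening: 0.278
```

Emit:
{"method": "servo_tool", "body": {"rows": [[15, [0, 0, 0], [0, 0, 5]], [15, [0, 0, 0], [0, 0, 5]], [15, [0, 0, 0], [0, 0, 0]]]}}

```text
clock: 15.98
eef_pos: [527.8, -195.1, 124.8]
tcp_rot: [-3.138, -0.002, -2.84]
contact_force: [-1.4, 0.7, 2.4]
opening: 0.274
```

```bash
cat > st.py <<'E'
from h import *
np.set_printoptions(precision=2,suppress=True)
s=sense();print(s["clock"],s["eef_pos"],np.degrees(s["tcp_rot"]),s["contact_force"],s["wrist_torque"],s["opening"],s["qpos"][5])
E
python3 st.py
```

```text
15.975 [ 527.8  -195.05  124.82] [-179.78   -0.13 -162.71] [-1.38  0.74  2.44] [ 0.12  0.31 -0.04] 0.27447708568779705 -2.2229275444282646
```

Emit:
{"method": "servo_tool", "body": {"rows": [[15, [0, 0, 0], [0, 0, 5]], [15, [0, 0, 0], [0, 0, 5]], [15, [0, 0, 0], [0, 0, 0]]]}}

```text
clock: 16.35
eef_pos: [527.8, -195.0, 124.8]
tcp_rot: [-3.138, -0.002, -3.013]
contact_force: [-1.5, 1.4, 3.7]
opening: 0.271
```

```bash
python3 st.py
```

```text
16.35 [ 527.78 -194.98  124.77] [-179.77   -0.09 -172.61] [-1.55  1.38  3.65] [0.21 0.35 0.03] 0.27108179109437275 -2.0501258012724675
```

Emit:
{"method": "servo_tool", "body": {"rows": [[15, [0, 0, -0.3], [0, 0, 5]], [15, [0, 0, 0], [0, 0, 5]], [15, [0, 0, 0], [0, 0, 0]]]}}

```text
clock: 16.73
eef_pos: [527.7, -194.9, 124.9]
tcp_rot: [-3.137, -0.001, 3.097]
contact_force: [-1.6, 0.1, 1.7]
opening: 0.272
```

```bash
python3 st.py
```

```text
16.725 [ 527.72 -194.94  124.85] [-179.76   -0.06  177.44] [-1.56  0.09  1.68] [0.25 0.2  0.02] 0.27200659931462234 -1.8765585481837634
```

Emit:
{"method": "servo_tool", "body": {"rows": [[15, [0, 0, 0], [0, 0, 5]], [15, [0, 0, 0], [0, 0, 0]]]}}

```text
clock: 16.98
eef_pos: [527.7, -194.9, 124.8]
tcp_rot: [-3.137, -0.001, 3.01]
contact_force: [-0.4, 1.9, -0.2]
opening: 0.274
```

```bash
python3 st.py
```

```text
16.975 [ 527.72 -194.95  124.84] [-179.75   -0.04  172.46] [-0.44  1.91 -0.2 ] [ 0.21  0.18 -0.  ] 0.27383448700849694 -1.7896706917464127
```

Emit:
{"method": "servo_tool", "body": {"rows": [[15, [0, 0, 0], [0, 0, 5]], [15, [0, 0, 0], [0, 0, 0]]]}}

```text
clock: 17.23
eef_pos: [527.8, -194.9, 124.9]
tcp_rot: [-3.137, -0.0, 2.923]
contact_force: [0.5, 0.8, -0.7]
opening: 0.274
```

```bash
python3 st.py
```

```text
17.225 [ 527.83 -194.94  124.86] [-179.75   -0.01  167.47] [ 0.47  0.8  -0.74] [0.29 0.02 0.03] 0.27449137843063115 -1.7025562312898803
```

Emit:
{"method": "servo_tool", "body": {"rows": [[15, [0, 0, 0], [0, 0, 5]], [15, [0, 0, 0], [0, 0, 0]]]}}

```text
clock: 17.48
eef_pos: [527.9, -195.0, 124.9]
tcp_rot: [-3.137, 0.0, 2.836]
contact_force: [0.4, 1.0, -2.3]
opening: 0.275
```

```bash
python3 st.py
```

```text
17.475 [ 527.89 -194.99  124.88] [-179.75    0.03  162.48] [ 0.38  1.03 -2.33] [ 0.25 -0.06  0.01] 0.27525775839740957 -1.61539440637146
```

Emit:
{"method": "servo_tool", "body": {"rows": [[15, [0, 0, 0], [0, 0, 5]], [15, [0, 0, 0], [0, 0, 0]]]}}

```text
clock: 17.73
eef_pos: [527.9, -195.0, 124.9]
tcp_rot: [-3.137, 0.001, 2.749]
contact_force: [1.5, 0.6, -2.4]
opening: 0.274
```

```bash
python3 st.py
```

```text
17.725 [ 527.89 -194.96  124.86] [-179.76    0.05  157.48] [ 1.49  0.57 -2.43] [ 0.31 -0.18 -0.05] 0.27359400641748816 -1.5281750601546533
```

Emit:
{"method": "servo_tool", "body": {"rows": [[15, [0, 0, 0], [0, 0, 5]], [15, [0, 0, 0], [0, 0, 0]]]}}

```text
clock: 17.98
eef_pos: [527.7, -194.8, 124.8]
tcp_rot: [-3.137, 0.001, 2.661]
contact_force: [0.7, 2.0, -3.4]
opening: 0.272
```

```bash
python3 st.py
```

```text
17.975 [ 527.75 -194.82  124.84] [-179.76    0.04  152.48] [ 0.7   1.96 -3.38] [ 0.52 -0.21 -0.  ] 0.27150074719385087 -1.440980654208738
```

Emit:
{"method": "servo_tool", "body": {"rows": [[15, [0, 0, 0], [0, 0, 5]], [15, [0, 0, 0], [0, 0, 0]]]}}

```text
clock: 18.23
eef_pos: [527.8, -194.6, 124.8]
tcp_rot: [-3.138, 0.001, 2.574]
contact_force: [2.1, 3.8, -4.3]
opening: 0.277
```

```bash
python3 st.py
```

```text
18.225 [ 527.76 -194.61  124.79] [-179.78    0.05  147.48] [ 2.06  3.82 -4.28] [ 0.91 -0.35  0.  ] 0.27715676926766614 -1.3537532009120237
```

Emit:
{"method": "servo_tool", "body": {"rows": [[15, [0, 0.7, 0], [0, 0, 0]], [15, [0, 0, 0], [0, 0, 0]]]}}

```text
clock: 18.48
eef_pos: [527.8, -194.5, 124.8]
tcp_rot: [-3.137, 0.001, 2.572]
contact_force: [0.0, 2.3, -5.1]
opening: 0.274
```

```bash
python3 st.py
```

```text
18.475 [ 527.85 -194.52  124.83] [-179.73    0.05  147.37] [ 0.03  2.27 -5.1 ] [0.3  0.01 0.03] 0.27411710623693175 -1.3503583927005107
```

Emit:
{"method": "servo_tool", "body": {"rows": [[15, [0, 0, 0], [0, 0, 5]], [15, [0, 0, 0], [0, 0, 0]]]}}

```text
clock: 18.73
eef_pos: [528.0, -194.2, 124.7]
tcp_rot: [-3.138, 0.001, 2.484]
contact_force: [0.7, 3.7, -8.1]
opening: 0.275
```

```bash
python3 st.py
```

```text
18.725 [ 528.   -194.21  124.69] [-179.77    0.07  142.33] [ 0.66  3.69 -8.08] [ 0.68 -0.36 -0.03] 0.27460101427222144 -1.2626503965030964
```

The pull-down has begun at about 60–65°, since Fz is now beyond the elbow's weight. I'll lower the hand slightly so the elbow rests on the seal, and find the onset cleanly.

Emit:
{"method": "servo_tool", "body": {"rows": [[15, [0, 0.4, 0.4], [0, 0, 0]], [15, [0, 0, 0], [0, 0, 0]]]}}

```text
clock: 18.98
eef_pos: [528.1, -194.2, 124.6]
tcp_rot: [-3.137, 0.001, 2.484]
contact_force: [0.1, 1.7, -4.1]
opening: 0.275
```

```bash
python3 st.py
```

```text
18.975 [ 528.09 -194.16  124.58] [-179.74    0.07  142.33] [ 0.09  1.74 -4.06] [ 0.5   0.09 -0.04] 0.27468026998435996 -1.2617743098170633
```

Emit:
{"method": "servo_tool", "body": {"rows": [[15, [0, 0, 0.3], [0, 0, 0]], [15, [0, 0, 0], [0, 0, 0]]]}}

```text
clock: 19.23
eef_pos: [528.1, -194.2, 124.5]
tcp_rot: [-3.137, 0.001, 2.483]
contact_force: [-1.7, 1.2, -0.6]
opening: 0.273
```

```bash
python3 st.py
```

```text
19.225 [ 528.13 -194.16  124.45] [-179.75    0.08  142.28] [-1.75  1.23 -0.59] [ 0.41  0.51 -0.02] 0.273137588722221 -1.2608863781494473
```

Emit:
{"method": "servo_tool", "body": {"rows": [[15, [0, 0, 0.1], [0, 0, 5]], [15, [0, 0, 0], [0, 0, 0]]]}}

```text
clock: 19.48
eef_pos: [528.4, -194.0, 124.2]
tcp_rot: [-3.138, 0.002, 2.396]
contact_force: [-0.3, 2.1, -3.2]
opening: 0.276
```

```bash
python3 st.py
```

```text
19.475 [ 528.41 -193.99  124.22] [-179.79    0.12  137.29] [-0.34  2.12 -3.23] [ 0.69  0.16 -0.02] 0.2756482748166983 -1.1738492301170598
```

Emit:
{"method": "servo_tool", "body": {"rows": [[15, [0, 0, 0.2], [0, 0, 5]], [15, [0, 0, 0], [0, 0, 0]]]}}

```text
clock: 19.73
eef_pos: [528.5, -194.0, 123.9]
tcp_rot: [-3.138, 0.002, 2.31]
contact_force: [-0.4, 3.0, -2.9]
opening: 0.274
```

```bash
python3 st.py
```

```text
19.725 [ 528.5  -194.    123.95] [-179.8     0.14  132.37] [-0.36  3.02 -2.92] [ 0.69 -0.   -0.07] 0.2743650312055322 -1.0880401201655807
```

Emit:
{"method": "servo_tool", "body": {"rows": [[15, [0, 0, 0.3], [0, 0, 5]], [15, [0, 0, 0], [0, 0, 0]]]}}

```text
clock: 19.98
eef_pos: [528.7, -194.0, 123.7]
tcp_rot: [-3.139, 0.003, 2.224]
contact_force: [0.3, 3.3, -3.4]
opening: 0.276
```

```bash
echo 'print(s["joint_efforts"][3:])'>>st.py; python3 st.py
```

```text
19.975 [ 528.66 -194.02  123.71] [-179.83    0.17  127.42] [ 0.33  3.27 -3.41] [ 0.83 -0.13 -0.09] 0.2755707710711964 -1.0016499917279222
[-1.11 -0.19  0.63]
```

Emit:
{"method": "servo_tool", "body": {"rows": [[15, [0, 0, 0.25], [0, 0, 4]], [15, [0, 0, 0], [0, 0, 0]]]}}

```text
clock: 20.23
eef_pos: [528.8, -194.1, 123.5]
tcp_rot: [-3.139, 0.003, 2.154]
contact_force: [1.5, 3.7, -4.8]
opening: 0.274
```

```bash
python3 st.py
```

```text
20.225 [ 528.76 -194.05  123.45] [-179.85    0.19  123.44] [ 1.46  3.66 -4.77] [ 0.81 -0.4  -0.  ] 0.27387418427600296 -0.9321999840597399
[-1.28  0.16  0.5 ]
```

Emit:
{"method": "servo_tool", "body": {"rows": [[15, [0, 0, 0], [0, 0, 0]]]}}

```text
clock: 20.35
eef_pos: [528.8, -194.1, 123.5]
tcp_rot: [-3.139, 0.003, 2.154]
contact_force: [2.2, 3.7, -5.9]
opening: 0.273
```

```bash
python3 st.py
```

```text
20.35 [ 528.77 -194.06  123.51] [-179.85    0.19  123.42] [ 2.18  3.69 -5.87] [ 0.94 -0.52 -0.01] 0.2733805633329743 -0.93183831072715
[-1.41  0.33 -0.01]
```

Emit:
{"method": "servo_tool", "body": {"rows": [[15, [0, 0, 0], [0, 0, 0]]]}}

```text
clock: 20.48
eef_pos: [528.7, -194.1, 123.5]
tcp_rot: [-3.139, 0.003, 2.153]
contact_force: [2.7, 3.0, -5.8]
opening: 0.275
```

```bash
python3 st.py
```

```text
20.475 [ 528.74 -194.06  123.49] [-179.85    0.19  123.34] [ 2.71  3.02 -5.84] [ 0.91 -0.59  0.07] 0.2752912983546075 -0.930489724177514
[-1.52  0.5  -0.02]
```

I'm about 84° in total. A small push test will show how hard the seal is already loaded: as long as the thread shares the load, the elbow won't move.

Emit:
{"method": "servo_tool", "body": {"rows": [[15, [0, 0, 0.3], [0, 0, 0]], [15, [0, 0, 0.3], [0, 0, 0]], [15, [0, 0, 0], [0, 0, 0]]]}}

```text
clock: 20.85
eef_pos: [528.8, -194.1, 123.3]
tcp_rot: [-3.139, 0.003, 2.152]
contact_force: [1.9, 4.7, 0.8]
opening: 0.276
```

```bash
python3 st.py
```

```text
20.85 [ 528.79 -194.11  123.33] [-179.85    0.2   123.3 ] [1.86 4.72 0.8 ] [ 1.07 -0.34  0.01] 0.27561608400337145 -0.9298851482867893
[-1.54 -0.05  0.03]
```

Emit:
{"method": "servo_tool", "body": {"rows": [[15, [0, 0, 0.3], [0, 0, 0]], [15, [0, 0, 0], [0, 0, 0]]]}}

```text
clock: 21.1
eef_pos: [528.8, -194.1, 123.2]
tcp_rot: [-3.139, 0.003, 2.152]
contact_force: [0.8, 5.6, 2.3]
opening: 0.273
```

```bash
python3 st.py
```

```text
21.1 [ 528.76 -194.12  123.25] [-179.85    0.2   123.31] [0.82 5.61 2.31] [ 1.11 -0.2   0.08] 0.27307259717575344 -0.9298808497012392
[-1.54 -0.33  0.03]
```

Emit:
{"method": "servo_tool", "body": {"rows": [[15, [0, 0, 0.3], [0, 0, 0]], [15, [0, 0, 0], [0, 0, 0]]]}}

```text
clock: 21.35
eef_pos: [528.8, -194.1, 123.1]
tcp_rot: [-3.139, 0.004, 2.152]
contact_force: [-0.5, 5.0, 3.7]
opening: 0.274
```

Emit:
{"method": "servo_tool", "body": {"rows": [[15, [0, 0, 0], [0, 0, 0]]]}}

```text
clock: 21.48
eef_pos: [528.8, -194.1, 123.2]
tcp_rot: [-3.139, 0.004, 2.152]
contact_force: [0.1, 5.7, 4.1]
opening: 0.278
```

Emit:
{"method": "servo_tool", "body": {"rows": [[15, [0, 0, 0.2], [0, 0, 0]], [15, [0, 0, 0], [0, 0, 0]]]}}

```text
clock: 21.72
eef_pos: [528.8, -194.1, 123.1]
tcp_rot: [-3.139, 0.004, 2.152]
contact_force: [-1.1, 5.5, 4.9]
opening: 0.275
```

```bash
python3 st.py
```

```text
21.725 [ 528.82 -194.13  123.13] [-179.86    0.21  123.3 ] [-1.12  5.54  4.88] [1.23 0.03 0.05] 0.2754898422359421 -0.9298752236543152
[-1.53 -0.79  0.03]
```

The elbow stays locked under a net 8 N push, so the seal carries more than that. That agrees with the height estimate of about 13–15 N. I'm stopping the turn here, neutralising the hand, and then releasing.

Emit:
{"method": "servo_tool", "body": {"rows": [[15, [0.3, 0.1, -0.5], [0, 0, 0]], [15, [0, 0, -0.4], [0, 0, 0]], [15, [0, 0, 0], [0, 0, 0]], [15, [0, 0, 0], [0, 0, 0]]]}}

```text
clock: 22.22
eef_pos: [528.7, -194.0, 123.2]
tcp_rot: [-3.139, 0.004, 2.151]
contact_force: [2.5, 2.5, 2.1]
opening: 0.273
```

```bash
python3 st.py
```

```text
22.225 [ 528.73 -194.02  123.23] [-179.84    0.21  123.26] [2.46 2.46 2.11] [ 0.74 -0.47  0.04] 0.2729347494707443 -0.9285979739646484
[-1.14  0.39  0.03]
```

Emit:
{"method": "servo_tool", "body": {"rows": [[15, [0, 0.2, -0.4], [0, 0, 0]], [15, [0, 0, 0], [0, 0, 0]], [15, [0, 0, 0], [0, 0, 0]]]}}

```text
clock: 22.6
eef_pos: [528.7, -193.9, 123.3]
tcp_rot: [-3.138, 0.004, 2.151]
contact_force: [3.5, 1.0, 0.3]
opening: 0.278
```

Emit:
{"method": "servo_tool", "body": {"rows": [[26, [0, 0, 0], [0, 0, 0]], [30, [0, 0, 0], [0, 0, 0]], [45, [0, 0, 0], [0, 0, 0]], [55, [0, 0, 0], [0, 0, 0]], [55, [0, 0, 0], [0, 0, 0]]]}}

```text
clock: 23.22
eef_pos: [528.4, -193.7, 123.3]
tcp_rot: [-3.138, 0.003, 2.151]
contact_force: [-0.3, 0.5, 0.8]
opening: 0.644
```

Emit:
{"method": "servo_tool", "body": {"rows": [[60, [0, 0, -10], [0, 0, 0]], [60, [0, 0, -30], [0, 0, 0]], [60, [0, 0, -50], [0, 0, 0]], [60, [0, 0, -40], [0, 0, 0]], [60, [-35, 0, 0], [0, 0, 0]], [60, [-35, 0, 0], [0, 0, 0]], [60, [0, 0, 0], [0, 0, 0]]]}}

```text
clock: 24.1
eef_pos: [567.9, -253.3, 254.2]
tcp_rot: [-3.139, 0.004, 2.15]
contact_force: [-0.3, 0.6, 0.2]
opening: 0.705
```

```bash
python3 - <<'E'
from h import *
exec(open("st.py").read())
im=grab_frame("wrist");sd=grab_frame("side")
for b in boxes_of("wrist","elbow")[:2]:print(b["conf"],cam2w("wrist",b["centre"]))
u=proj("side",[528,-195.5,110]);x,y=map(int,u);print(proj("wrist",[528,-195,140]))
cv2.imwrite("pics/w5.png",np.hstack([im[:,:400],cv2.resize(sd[y-40:y+40,x-40:x+40],(400,420),interpolation=cv2.INTER_CUBIC)]))
E
```

```text
24.1 [ 567.9  -253.25  254.17] [-179.84    0.24  123.18] [-0.32  0.62  0.18] [ 0.03  0.01 -0.01] 0.7049529037244721 -0.9966037467107766
[-0.2  -0.24 -0.23]
0.87 [ 531.43 -198.52  153.07]
[283.81 110.66]
```

View pics/w5.png

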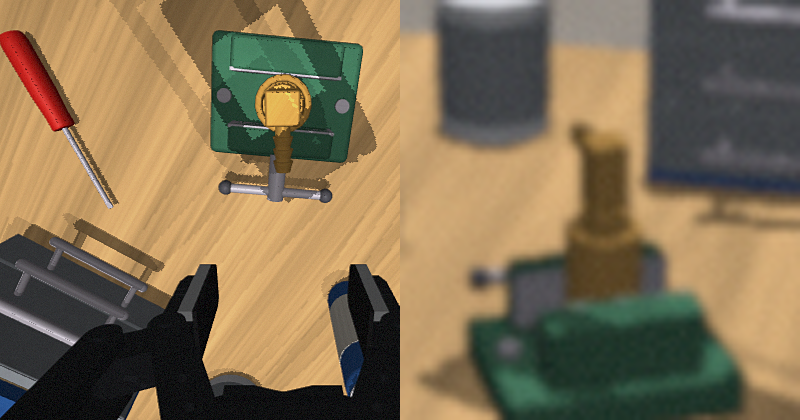

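The elbow stands upright in the coupling. Its block is at (282,108) and square to the image, so it didn't unwind. Nothing is touching it, so I'm handing in.

```bash
python3 -c "from rig import *; print(sign_off())"
```

```text
the job is handed in; nothing more can be done
None
```

The brass elbow is screwed into the coupling, upright and released, and I handed the job in at about 24 s. I lowered it with its pins in the gaps, felt contact at roughly the expected depth, and turned it clockwise about 84° in total.

**Onset and stop:** The pull-down became clear between 60° and 65°. The hand was already pressing the seal a little at that point, so I put first resistance nearer 51°. By that reckoning I stopped about 33° past it; counted straight from the clear rise it is only about 20–24°.

**Seal load:** The elbow's height suggests about 13–16 N on the seal. In a final push test with a net 8 N, the elbow still moved very little. That suggests the seal carries at least that much, but the readings were noisy and I did not go further. My highest push before the pins engaged was about 11 N. I can't rule out a true load anywhere between 10 and 16 N.

**Last checks:**
- **Final picture:** the elbow is upright and did not unwind after release.
- **Disagreement:** wrist torque was too noisy to confirm the onset, so it rests on pull-down force and height. A side load of up to about 5 N stayed on the elbow while turning; I eased it to about 3.6 N before letting go.
- **Other parts:** I moved none of them, and I never went near the turquoise look-alikes.

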